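# Set and lock a dish-height gauge

## Robot

A 6-joint arm with a two-finger parallel gripper is mounted at the origin on a cart in front of the work surface, level with it; the furniture and walls round the work are solid. World frame = base frame: x ahead of the robot, y to its left, z up, the work surface at z = 0. Lengths are in m, angles in degrees, forces in N, time in s.
With the tool pointing down it reaches from about 0.3 to 0.75 m from the base axis. Payload 8.5 kg.
Tool frame: the origin (TCP) lies midway between the tips of the shut fingers; the grasp point (between the pads) lies 19 mm behind it (env.tcp_to_grasp is the z of the grasp point in the tool frame, in m); z points along the fingers, y is the line along which they close (so a half turn about z gives the same grasp; the last joint's range is limited). The gripper opens to 85 mm and grips with 20 to 120 N. Pads are 22 mm wide; open, the fingers measure 114 mm over their backs; the gripper's body (76 mm by 85 mm) begins 54 mm behind the grasp point. The pads swing forward as they close: fully open they stand 13 mm farther back than shut.
Start: joints at [-87.279, 21.807, 74.336, -0, 83.858, -12.336], TCP at [0.143, -0.531, 0.231] pointing down, gripper open.
Joint ranges: [-178.18, 178.18], [-50.72, 133.34], [12.68, 142.11], [-81.47, 261.47], [9.98, 163.14], [-165.26, 165.26]. Speed limits (degrees/s): [136.94, 136.94, 180, 180, 180, 180].

## Interface

Orientations are given as a 3x3 rotation matrix whose columns are the frame's x, y, z axes.
In Python, from rig import env, imaging, job, models gives the robot as it stands. The module is installed in compiled form; this text tells all that it offers.
- The arm moves only by the tool jog_arm, never from a script. Its argument "plan" is text: rows parted by semicolons, each of 7 numbers parted by spaces: the turn, a rotation vector about the tool's x, y, z in degrees, then the shift along the tool's x, y, z in cm, then the closure in counts, from 0 (fully open) to 255 (shut). In form: rx ry rz x y z claw; .... A call has 1 to 10 rows; each row shifts and turns the commanded pose from where the row before left it, along the tool's axes as they then stand; what a row does not reach is not made up. A row lasts 1/12 s, in which the tool goes at most 41.7 mm and 7.16 degrees, less where a joint would pass 70% of its speed; a pose out of reach is approached as far as the arm can. A call with a gripper value outside its range is refused whole. The fingers move at their own pace and stop on an object; "grip_force" is the grip in N (left out, the last holds). Time passes only in rows, so rows that do not move let the fingers close. It gives the time, the measured TCP pose, the force, the opening and the grip force at its end, in the units of the state.
- env.observe(): the state, without advancing time (a new reading comes with each control period).
- imaging.get_image(name): name is "side" or "top"; returns a dict with "pixels" (480x640x3 uint8, red, green, blue), "depth" (480x640 float32, m along the optical axis (not along the pixel's ray), 0 where there is no reading), "fov_y" (degrees; the focal length in pixels is half the picture's height over the tangent of half this angle, whatever the lens; pixels are square), "cx", "cy" (the principal point, pixels), "world_from_camera" (4x4, takes a point from camera to world coordinates). Camera axes: x right, y down, z forward; pixel columns grow to the right and rows downward; lengths in m; the calibration is good to about 2 mm. A picture is of the moment at which its call begins.
- job.close_job(): hands the job in; it is judged then, once.
Trained networks look in the newest picture that a camera, given by its name, has taken for a name from the list of things; names that differ only in an ending like _2 or _b are one class to them, and where a whole thing is asked for, a point or a joint stands for the part that bears it (a point fixed in the world has none). Each returns a list of dicts, best first, with "confidence" (0 to 1); they miss things now and then, are a little off and sometimes report something else, mostly with a low value. They report only what shows in the picture. A call takes as long as a camera call. They do not tell look-alikes from the thing itself.
- models.outline_of(camera, query): "region" (480x640 bool, what is visible of it) and "bbox" ([centre column, centre row, width, height] in pixels, round what is visible of it).
- models.tip_of(camera, query): "at" ([column, row] in pixels: a listed point, or the origin of a listed thing).
The state is a dict: "time_s": time; "q": joint angles; "qvel": joint speeds; "joint_efforts": joint torques, N m; "position": TCP position; "tool_rot": TCP orientation; "ft_force": force on the tool from outside, world axes, zero at the start; "wrist_torque": the same for the moment, N m; "grip_width": finger opening in m; "gripper_force": force on a finger pad.
Only numpy, scipy, OpenCV 4.12 (cv2) and the standard library are available. Lean on these libraries where they do the work, as an engineer would, in place of code of your own. Each camera call takes 0.05 s, during which the arm holds its last target. There are 200 camera calls.

## Task

Set the dish-height gauge to its steel master disc: turn the dark knurled lock ring back until it is completely slack, turn the bright knob above it clockwise until the sprung foot bears on the disc with about 20 N, then turn the lock ring clockwise again until it is firmly tight, and let go. Never force the knob while the ring is tight, squeeze the disc hard or overtighten the ring; leave the disc where it lies under the foot and do not disturb the other things on the bench.

Things in the scene. Friction and masses are not known exactly. Their poses are not given: they have to be found in the camera images.
- gauge: Dish-height gauge, a fixed blue-grey C-frame 180x112x174 mm. Origin on the bench under the vertical spindle axis; z up, +x from the axis towards the column (67 mm behind it), which stands away from the robot. From below: anvil (top at 27 mm), throat, arm 44 mm wide (top at 106 mm), bare neck 25 mm wide (110 to 126 mm), lock ring, knob.
- lockring_grip (a point): Centre of the lock ring: dark knurled steel ring 50 mm across, 14 mm high (126 to 140 mm above the bench), a red mark on its edge; it turns in place about the spindle axis. Beneath it are 16 mm of free height round the slim neck for fingertips; above it stands the knob. Grip it across any diameter with the knob between the fingers.
- lockring (a joint): Lock ring angle, rad, grows clockwise from above (tightening); limits -1.65, 0.85; starts within 0.1 of 0, clamped with 20 to 65 N. The clamp lets go 0.35 to 1.1 rad back from there (liner wear differs); past first touch it presses about 65 N per rad. Turning takes 0.40 Nm slack, plus 0.004 Nm per N of clamp force when tightening (0.62 Nm at 55 N). Stays where left.
- knob_grip (a point): Centre of the adjuster knob's grip: bright knurled aluminium cylinder 34 mm across, 28 mm high (146 to 174 mm above the bench), 6 mm clear of the ring below, a white line on its black top. This point is 160 mm above the bench, on the spindle axis. It turns in place and does not rise or sink. Grip it across any diameter, fingertips clear of the ring.
- knob (a joint): Knob angle, rad, grows clockwise from above, lowering the foot 4 mm per rad; starts near 0, limits -0.6, 2.4. Ring slack: 0.15 Nm of friction, plus 0.004 Nm per N of foot force. Touches after 0.12 to 1.1 rad, then about 95 N per rad: 20 N is some 0.25 rad past touch, torque 0.08 Nm above free turning. Held still, friction may read reversed: compare like with like. Stays where left.
- spindle: Steel spindle with its brass tip and sprung foot, a disc 26 mm across, in the throat above the master disc. It slides on the vertical axis and does not turn; origin on that axis at the height of the foot face with the tip fully screwed in. The tip stands out 0 to 3.5 mm further, differently each time: the foot face starts 0.5 to 4.4 mm above the disc, so the touch must be felt at the knob.
- master: Loose steel master disc, 50 mm across and 15 mm high, 0.23 kg, knurled round its middle, lying on the anvil under the foot; origin at the centre of its underside.
- clamp: Hidden clamp shoe inside the arm, driven down by the lock ring; it does not turn. Its contact force on the collar of the knob's stem locks the knob: none when the ring is slack, about 55 N (30 to 85 N) when properly tight.
- petri_1: Clear petri dish with lid, 91 mm across, 15 mm high, on the bench to the left; origin at the centre of its underside. Leave alone.
- petri_2: Clear petri dish with lid, 91 mm across, 15 mm high, stacked on another dish; origin at the centre of its underside. Leave alone.
- petri_3: Clear petri dish with lid, 91 mm across, 15 mm high, on the bench to the left; origin at the centre of its underside. Leave alone.
- dropper_bottle: Dropper bottle 37 mm across, 133 mm high, standing behind the gauge; origin at the centre of its underside. Leave alone.
- beaker: Small glass beaker 54 mm across, 69 mm high, at the back left; origin at the centre of its underside. Leave alone.
- weighing_dish: Shallow glass weighing dish 95 mm across, 13 mm high, on the bench to the left; origin at the centre of its underside. Leave alone.
- pack_2: Small white folding carton 27x62x76 mm standing at the left; origin at the centre of its underside. Leave alone.
Things that resemble listed ones, but are neither listed nor needed, are in the scene too. Leave any pink look-alike of the gauge alone. There is more than one size of the master; the one meant has the size given above.

How it is judged:
By the outcome, as a careful person would: the job done as asked, in the order asked, and still so for the second after the job is handed in, with the robot touching nothing.
It also fails if it takes over 72 s, if anything falls off the work surface, if the arm or the gripper's body presses on something with over 40 N, if the wrist force passes 120 N, or if a joint passes its speed limit or range.

## Working session

There is one attempt and no reset: what is moved stays moved. The work goes in short steps, Python scripts to look and compute and a tool call to move; the robot and the scene stay as the last step left them, time stands still between calls to the robot, and variables do not carry over. Pictures are saved under pics/ and viewed, at most 10 in all, crops included, and the job is handed in when it is done.

Besides the shell and the picture viewer there is one more tool, called after "Emit:" as name(argument=value, ...) on one line, values as JSON. jog_arm: Moves the arm, as the interface text tells. Its arguments: {"type":"object","properties":{"plan":{"type":"string"},"grip_force":{"type":"number"}},"required":["plan"]}

```bash
mkdir -p pics
cat > h.py <<'E'
import numpy as np, cv2
from rig import env, imaging, job, models
def cloud(im):
    d=im["depth"]; f=240/np.tan(np.radians(im["fov_y"]/2)); v,u=np.mgrid[:480,:640]
    p=np.stack([(u-im["cx"])*d/f,(v-im["cy"])*d/f,d],-1); T=np.array(im["world_from_camera"])
    return p@T[:3,:3].T+T[:3,3]
def save(im,n): cv2.imwrite(f"pics/{n}.png",im["pixels"][:,:,::-1])
E
python3 - <<'E'
from h import *
for c in ["top","side"]:
    im=imaging.get_image(c); save(im,c+"0"); P=cloud(im)
    print(c,np.round(im["world_from_camera"],3).tolist())
    for q in ["gauge","lockring_grip","knob_grip","master"]:
        for r in models.tip_of(c,q)[:3]:
            u,v=np.round(r["at"]).astype(int); print(q,round(r["confidence"],2),u,v,np.round(P[min(v,479),min(u,639)],3))
s=env.observe();print(s["tool_rot"],s["grip_width"],env.tcp_to_grasp,s["ft_force"],s["wrist_torque"])
E
```

```text
top [[0.024, -0.992, 0.121, 0.436], [-1.0, -0.025, -0.006, 0.185], [0.009, -0.121, -0.993, 1.028], [0.0, 0.0, 0.0, 1.0]]
gauge 0.83 437 354 [ 0.334 -0.069  0.106]
gauge 0.81 399 241 [ 0.569 -0.005  0.043]
gauge 0.68 267 188 [0.69  0.294 0.003]
lockring_grip 0.64 455 360 [ 0.332 -0.084  0.173]
lockring_grip 0.62 410 228 [ 0.577 -0.001  0.173]
lockring_grip 0.33 419 230 [ 0.573 -0.017  0.175]
knob_grip 0.5 419 230 [ 0.573 -0.017  0.175]
master 0.73 346 296 [0.446 0.108 0.018]
master 0.59 402 237 [0.569 0.001 0.103]
master 0.48 400 240 [ 0.572 -0.008  0.038]
side [[-0.974, -0.153, 0.166, 0.373], [-0.225, 0.581, -0.782, 0.939], [0.023, -0.8, -0.6, 0.705], [0.0, 0.0, 0.0, 1.0]]
gauge 0.93 320 229 [0.58  0.017 0.028]
gauge 0.65 431 228 [ 0.327 -0.059  0.025]
gauge 0.37 222 292 [0.708 0.295 0.048]
lockring_grip 0.63 438 181 [ 0.33  -0.077  0.143]
lockring_grip 0.53 325 186 [0.574 0.006 0.139]
knob_grip 0.51 442 168 [ 0.327 -0.076  0.177]
knob_grip 0.48 324 170 [0.578 0.001 0.176]
master 0.68 319 219 [ 0.587 -0.001  0.044]
master 0.67 369 270 [0.446 0.133 0.027]
[[ 9.65658984e-01  2.59812869e-01 -2.76631660e-06]
 [ 2.59812868e-01 -9.65658978e-01  1.11827572e-04]
 [ 2.63829237e-05 -1.08706024e-04 -9.99999994e-01]] 0.08560788219814872 -0.0187 [-0.06474506  0.19907768 -0.47205045] [ 0.00730757 -0.0176087  -0.00689494]
```

View pics/top0.png

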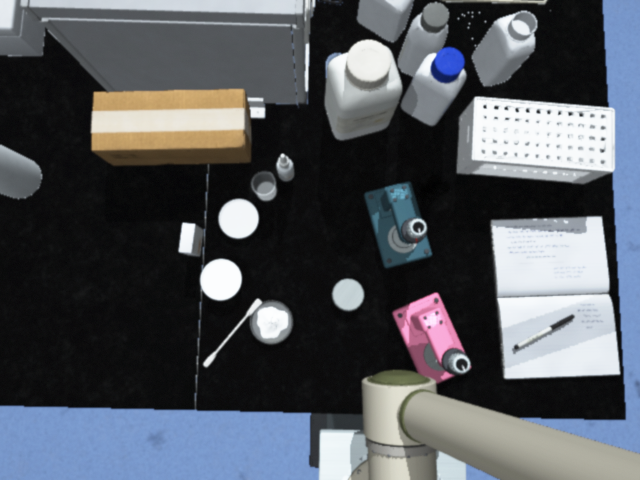

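View pics/side0.png

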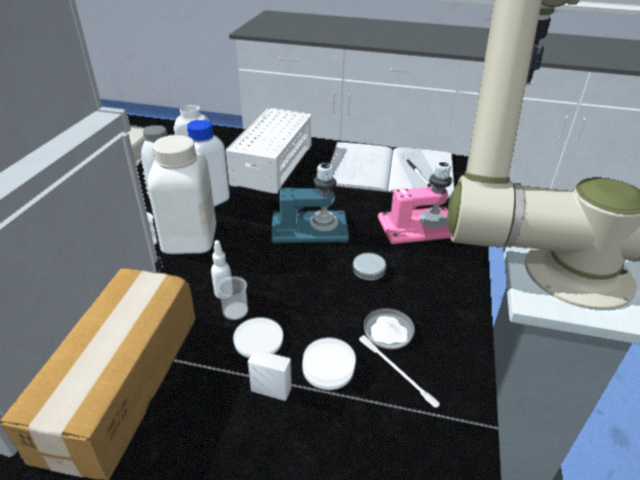

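Run:
```python
from h import *
for c in ["top","side"]:
    im=imaging.get_image(c);P=cloud(im).reshape(-1,3)
    for n,x0,y0 in [("A",.575,-.01),("B",.33,-.08)]:
        for z0,z1 in [(.168,.180),(.13,.145),(.10,.11)]:
            m=(abs(P[:,0]-x0)<(.045))&(abs(P[:,1]-y0)<.045)&(P[:,2]>z0)&(P[:,2]<z1)
            Q=P[m]
            if len(Q)>5:
                (cc,r)=cv2.minEnclosingCircle(Q[:,:2].astype(np.float32)); print(c,n,z0,len(Q),np.round(Q.mean(0),4),np.round(cc,4),round(r,4),np.round(np.percentile(Q,[2,98],axis=0),4).tolist())
    m=(abs(P[:,0]-.6)<.2)&(abs(P[:,1])<.12)&(P[:,2]>.095)&(P[:,2]<.112)
    print("arm rect",cv2.minAreaRect(P[m][:,:2].astype(np.float32)))
```

```text
top A 0.168 246 [ 0.579  -0.015   0.1733] [ 0.5798 -0.016 ] 0.0177 [[0.5642, -0.0306, 0.1687], [0.595, -0.0009, 0.1766]]
top A 0.13 228 [ 0.5741 -0.0078  0.1387] [ 0.5796 -0.0151] 0.0257 [[0.5552, -0.0371, 0.1329], [0.6032, 0.0087, 0.1426]]
top A 0.1 212 [ 6.039e-01 -1.000e-04  1.050e-01] [ 0.5925 -0.0037] 0.0344 [[0.5609, -0.0253, 0.1009], [0.6197, 0.0158, 0.1083]]
top B 0.168 291 [ 0.3237 -0.0915  0.1733] [ 0.3093 -0.0733] 0.0441 [[0.2879, -0.1095, 0.1689], [0.3408, -0.0391, 0.1774]]
top B 0.13 268 [ 0.3271 -0.0841  0.1387] [ 0.3154 -0.0772] 0.0461 [[0.2917, -0.1123, 0.1319], [0.3495, -0.0445, 0.1426]]
top B 0.1 440 [ 0.3547 -0.0771  0.1053] [ 0.3321 -0.0715] 0.0492 [[0.321, -0.1025, 0.101], [0.374, -0.054, 0.1086]]
arm rect ((0.5372628569602966, -0.024372458457946777), (0.2935085594654083, 0.05455787107348442), 15.08713150024414)
side A 0.168 127 [ 0.5786 -0.0098  0.1747] [ 0.5798 -0.014 ] 0.0182 [[0.564, -0.0275, 0.1686], [0.5937, 0.0025, 0.1784]]
side A 0.13 212 [ 0.5763 -0.0037  0.1392] [ 0.5783 -0.0144] 0.0259 [[0.5541, -0.0263, 0.1311], [0.6016, 0.0098, 0.1439]]
side A 0.1 243 [ 0.5937 -0.0006  0.1065] [ 0.5887 -0.0018] 0.0365 [[0.5592, -0.0255, 0.1005], [0.6191, 0.0171, 0.1098]]
side B 0.168 129 [ 0.3248 -0.0885  0.1745] [ 0.3111 -0.0741] 0.0389 [[0.309, -0.1058, 0.1688], [0.3411, -0.0767, 0.1784]]
side B 0.13 211 [ 0.3255 -0.082   0.1395] [ 0.324  -0.0923] 0.0264 [[0.3017, -0.1036, 0.131], [0.3488, -0.0696, 0.1441]]
side B 0.1 275 [ 0.3462 -0.0744  0.1066] [ 0.3395 -0.0742] 0.044 [[0.306, -0.1014, 0.1004], [0.374, -0.0507, 0.1097]]
arm rect ((0.5361363291740417, -0.02278398722410202), (0.2916773557662964, 0.054246820509433746), 14.291627883911133)
```

The top view shows the blue gauge with its knob at (418,228), and the pink look-alike at (457,362). The side view shows the blue knob at (324,170). The spindle axis is at about (0.579, -0.015), so I'll move above it.

Emit:
jog_arm(plan="0 0 0 2.78 -1.92 -0.3 0;0 0 0 2.78 -1.92 -0.3 0;0 0 0 2.78 -1.92 -0.3 0;0 0 0 2.78 -1.92 -0.3 0;0 0 0 2.78 -1.92 -0.3 0;0 0 0 2.78 -1.92 -0.3 0;0 0 0 2.78 -1.92 -0.3 0;0 0 0 2.78 -1.92 -0.3 0;0 0 0 2.78 -1.92 -0.3 0;0 0 0 2.78 -1.92 -0.3 0", grip_force=30)

```text
time_s: 1.43
position: [0.3622, -0.272, 0.2617]
tool_rot: [[0.966, 0.26, 0.0], [0.26, -0.966, -0.0], [0.0, 0.0, -1.0]]
ft_force: [0.2, -0.3, 0.5]
grip_width: 0.0855
gripper_force: 0.0
```

Emit:
jog_arm(plan="0 0 0 2.78 -1.92 0 0;0 0 0 2.78 -1.92 0 0;0 0 0 2.78 -1.92 0 0;0 0 0 2.78 -1.92 0 0;0 0 0 2.78 -1.92 0 0;0 0 0 2.78 -1.92 0 0;0 0 0 2.78 -1.92 0 0;0 0 0 2.78 -1.92 0 0;0 0 0 2.78 -1.92 0 0;0 0 0 2.78 -1.92 0 0")

```text
time_s: 2.27
position: [0.5809, -0.0143, 0.2614]
tool_rot: [[0.966, 0.26, 0.0], [0.26, -0.966, -0.0], [0.0, 0.0, -1.0]]
ft_force: [0.6, -0.8, 0.0]
grip_width: 0.0851
gripper_force: 0.0
```

Emit:
jog_arm(plan="0 0 0 0 0 0 0;0 0 0 0 0 0 0;0 0 0 0 0 0 0")

```text
time_s: 2.52
position: [0.5797, -0.0161, 0.2612]
tool_rot: [[0.966, 0.26, -0.001], [0.26, -0.966, -0.0], [-0.001, 0.0, -1.0]]
ft_force: [-0.3, -0.4, 0.6]
grip_width: 0.0856
gripper_force: 0.0
```

```bash
cat >> h.py <<'E'
def st():
    s=env.observe(); R=np.array(s["tool_rot"]); p=np.array(s["position"])
    print("t",round(s["time_s"],2),"p",np.round(p*1000,2),"yaw",round(np.degrees(np.arctan2(R[1,0],R[0,0])),2),"F",np.round(s["ft_force"],1),"M",np.round(s["wrist_torque"],3),"tau6",round(s["joint_efforts"][5],3),"q6",round(s["q"][5],1),"w",round(s["grip_width"]*1000,1),"gf",round(s["gripper_force"],1))
    return s,R,p
def to(x,y,z):
    s,R,p=st(); print("go cm",np.round(R.T@(np.array([x,y,z])-p)*100,2))
E
python3 -c "
from h import *
to(.579,-.0148,.111)"
```

```text
t 2.52 p [579.73 -16.12 261.16] yaw 15.06 F [-0.3 -0.4  0.6] M [-0.017  0.061  0.01 ] tau6 0.018 q6 61.7 w 85.6 gf 0.0
go cm [-0.03 -0.15 15.02]
```

Emit:
jog_arm(plan="0 0 0 0 -0.15 2.5 0;0 0 0 0 0 2.5 0;0 0 0 0 0 2.5 0;0 0 0 0 0 2.5 0;0 0 0 0 0 2 0;0 0 0 0 0 1.5 0;0 0 0 0 0 1 0;0 0 0 0 0 0.5 0;0 0 0 0 0 0 0;0 0 0 0 0 0 0")

```text
time_s: 3.35
position: [0.5799, -0.0148, 0.1121]
tool_rot: [[0.966, 0.259, 0.001], [0.259, -0.966, -0.0], [0.001, 0.001, -1.0]]
ft_force: [0.2, -0.3, -0.2]
grip_width: 0.0852
gripper_force: 0.0
```

Emit:
jog_arm(plan="0 0 0 0 0 0 70;0 0 0 0 0 0 70;0 0 0 0 0 0 75;0 0 0 0 0 0 80")

```text
time_s: 3.68
position: [0.5798, -0.0144, 0.1118]
tool_rot: [[0.966, 0.26, 0.001], [0.26, -0.966, -0.0], [0.001, 0.0, -1.0]]
ft_force: [-0.1, 0.2, -0.6]
grip_width: 0.0586
gripper_force: 0.0
```

Run:
```python
from h import *
to(.579,-.0148,.111)
a=imaging.get_image("side");b=imaging.get_image("top")
x=np.hstack([cv2.resize(a["pixels"][110:260,260:400],(400,428)),cv2.resize(b["pixels"][160:310,340:480],(400,428))])
cv2.imwrite("pics/c1.png",x[:,:,::-1])
```

```text
t 3.68 p [579.79 -14.39 111.75] yaw 15.06 F [-0.1  0.2 -0.6] M [-0.029 -0.028  0.047] tau6 -0.0 q6 61.8 w 58.6 gf 0.0
go cm [-0.09  0.02  0.08]
```

View pics/c1.png

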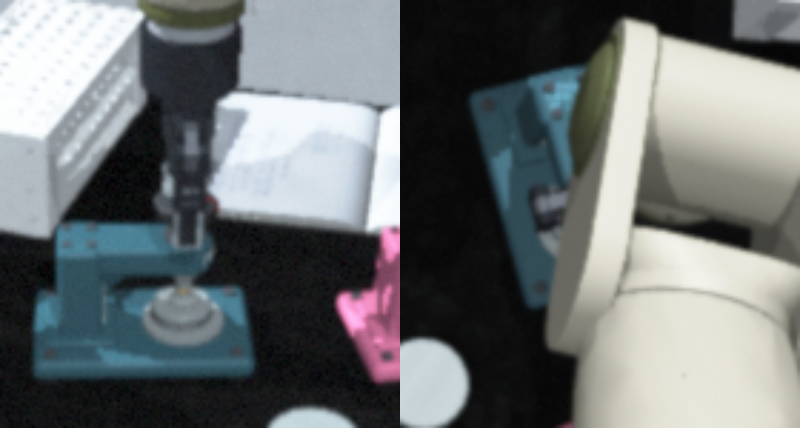

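The crop shows the fingers straddling the ring, with the pad at about (188,215) at ring height and the red mark at (210,205). I'll close on the ring.

Emit:
jog_arm(plan="0 0 0 0 0 0 110;0 0 0 0 0 0 130;0 0 0 0 0 0 130;0 0 0 0 0 0 130;0 0 0 0 0 0 130;0 0 0 0 0 0 130", grip_force=70)

```text
time_s: 4.28
position: [0.5802, -0.0159, 0.1124]
tool_rot: [[0.966, 0.259, 0.002], [0.259, -0.966, -0.003], [0.001, 0.003, -1.0]]
ft_force: [-1.4, -6.7, 5.8]
grip_width: 0.048
gripper_force: 71.1
```

```bash
python3 -c "
from h import *
st()"
```

```text
t 4.28 p [580.22 -15.92 112.36] yaw 15.03 F [-1.4 -6.7  5.8] M [-1.293  0.209 -0.066] tau6 -0.1 q6 61.8 w 48.0 gf 71.1
```

Emit:
jog_arm(plan="0 0 0 0 0.1 0 130;0 0 -3 0 0 0 130;0 0 -4 0 0 0 130;0 0 -4 0 0 0 130;0 0 -4 0 0 0 130;0 0 -4 0 0 0 130")

```text
time_s: 4.78
position: [0.5802, -0.016, 0.1123]
tool_rot: [[0.827, 0.562, 0.002], [0.562, -0.827, -0.001], [0.001, 0.002, -1.0]]
ft_force: [-2.3, -2.2, 7.4]
grip_width: 0.0477
gripper_force: 71.3
```

```bash
python3 -c "
from h import *
st()"
```

```text
t 4.78 p [580.22 -15.98 112.35] yaw 34.22 F [-2.3 -2.2  7.4] M [-0.52   0.218 -0.341] tau6 0.765 q6 42.6 w 47.7 gf 71.3
```

Emit:
jog_arm(plan="0 0 -4 0 0 0 130;0 0 -4 0 0 0 130;0 0 -4 0 0 0 130;0 0 -4 0 0 0 130;0 0 -4 0 0 0 130")

```text
time_s: 5.2
position: [0.5802, -0.016, 0.1124]
tool_rot: [[0.585, 0.811, 0.002], [0.811, -0.585, -0.001], [-0.0, 0.002, -1.0]]
ft_force: [-2.1, -2.3, 6.2]
grip_width: 0.0479
gripper_force: 71.2
```

```bash
python3 -c "
from h import *
st()"
```

```text
t 5.2 p [580.25 -15.98 112.36] yaw 54.2 F [-2.1 -2.3  6.2] M [-0.446  0.214 -0.419] tau6 0.689 q6 22.6 w 47.9 gf 71.2
```

Emit:
jog_arm(plan="0 0 -4 0 0 0 130;0 0 -4 0 0 0 130;0 0 -4 0 0 0 130;0 0 -4 0 0 0 130;0 0 -4 0 0 0 130;0 0 -4 0 0 0 130;0 0 -4 0 0 0 130;0 0 -4 0 0 0 130;0 0 -4 0 0 0 130;0 0 -4 0 0 0 130")

```text
time_s: 6.03
position: [0.5803, -0.0159, 0.1123]
tool_rot: [[-0.073, 0.997, 0.002], [0.997, 0.073, -0.001], [-0.001, 0.002, -1.0]]
ft_force: [-2.5, -2.6, 6.3]
grip_width: 0.0484
gripper_force: 71.1
```

```bash
python3 -c "
from h import *
st()"
```

```text
t 6.03 p [580.28 -15.95 112.33] yaw 94.2 F [-2.5 -2.6  6.3] M [-0.348  0.142 -0.44 ] tau6 0.68 q6 -17.4 w 48.4 gf 71.1
```

Emit:
jog_arm(plan="0 0 0 0 0 0 60;0 0 0 0 0 0 60;0 0 0 0 0 0 60;0 0 0 0 0 -1 60;0 0 0 0 0 -1.5 60;0 0 0 0 0 -1.3 60;0 0 0 0 0 0 60;0 0 0 0 0 0 60")

```text
time_s: 6.7
position: [0.5801, -0.0153, 0.15]
tool_rot: [[-0.07, 0.998, 0.001], [0.998, 0.07, -0.0], [-0.0, 0.001, -1.0]]
ft_force: [0.3, -0.9, 0.1]
grip_width: 0.0651
gripper_force: 0.0
```

Run:
```python
from h import *
st()
a=imaging.get_image("side")
cv2.imwrite("pics/c2.png",cv2.resize(a["pixels"][130:250,270:390],(600,600),interpolation=2)[:,:,::-1])
```

```text
t 6.7 p [580.12 -15.33 149.96] yaw 94.03 F [ 0.3 -0.9  0.1] M [0.005 0.035 0.002] tau6 0.008 q6 -17.2 w 65.1 gf 0.0
```

View pics/c2.png

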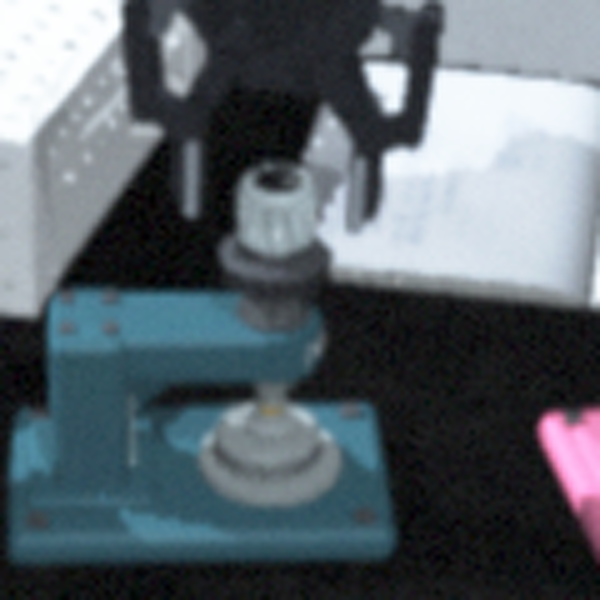

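The red mark has moved round out of sight, so the ring turned. The fingers now straddle the knob at about (275,200), clear of the ring. I'll grip the knob.

Emit:
jog_arm(plan="0 0 0 -0.05 0 0 130;0 0 0 0 0 0 190;0 0 0 0 0 0 190;0 0 0 0 0 0 190;0 0 0 0 0 0 190;0 0 0 0 0 0 190;0 0 0 0 0 0 190;0 0 0 0 0 0 190", grip_force=40)

```text
time_s: 7.42
position: [0.5801, -0.0158, 0.149]
tool_rot: [[-0.071, 0.997, 0.0], [0.997, 0.071, 0.0], [0.0, 0.0, -1.0]]
ft_force: [4.8, 0.7, -4.4]
grip_width: 0.0328
gripper_force: 40.2
```

```bash
python3 -c "
from h import *
st()"
```

```text
t 7.42 p [580.11 -15.8  149.04] yaw 94.05 F [ 4.8  0.7 -4.4] M [ 0.092 -0.715 -0.043] tau6 -0.026 q6 -17.3 w 32.8 gf 40.2
```

Emit:
jog_arm(plan="0 0 1 0 0 0 190;0 0 1 0 0 0 190;0 0 1 0 0 0 190")

```text
time_s: 7.67
position: [0.5801, -0.0158, 0.149]
tool_rot: [[-0.017, 1.0, 0.0], [1.0, 0.017, 0.0], [0.0, 0.0, -1.0]]
ft_force: [4.6, 0.3, -6.5]
grip_width: 0.0326
gripper_force: 40.2
```

```bash
python3 -c "
from h import *
st()"
```

```text
t 7.67 p [580.12 -15.83 149.04] yaw 90.97 F [ 4.6  0.3 -6.5] M [ 0.101 -0.837  0.136] tau6 -0.136 q6 -14.2 w 32.6 gf 40.2
```

Emit:
jog_arm(plan="0 0 1 0 0 0 190;0 0 1 0 0 0 190")

```text
time_s: 7.83
position: [0.5801, -0.0158, 0.149]
tool_rot: [[0.018, 1.0, 0.0], [1.0, -0.018, 0.0], [0.0, 0.0, -1.0]]
ft_force: [5.5, 0.9, -5.3]
grip_width: 0.0329
gripper_force: 40.2
```

```bash
python3 -c "
from h import *
st()"
```

```text
t 7.83 p [580.09 -15.82 149.02] yaw 88.97 F [ 5.5  0.9 -5.3] M [ 0.134 -0.94   0.11 ] tau6 -0.131 q6 -12.2 w 32.9 gf 40.2
```

```bash
cat >> h.py <<'E'
def lg(f="log.txt"):
    s=env.observe(); R=np.array(s["tool_rot"])
    r="%.2f %.2f %.3f %.3f %.1f"%(s["time_s"],np.degrees(np.arctan2(R[1,0],R[0,0])),s["wrist_torque"][2],s["joint_efforts"][5],s["gripper_force"])
    print(r); open(f,"a").write(r+"\n")
E
python3 -c "
from h import *
lg()"
```

```text
7.83 88.97 0.110 -0.131 40.2
```

Emit:
jog_arm(plan="0 0 1.5 0 0 0 190;0 0 1.5 0 0 0 190")

```text
time_s: 8.0
position: [0.5801, -0.0158, 0.1491]
tool_rot: [[0.071, 0.997, 0.0], [0.997, -0.071, 0.0], [0.0, 0.0, -1.0]]
ft_force: [5.9, 1.1, -6.5]
grip_width: 0.0328
gripper_force: 40.2
```

```bash
python3 -c "
from h import *
lg()"
```

```text
8.00 85.95 0.159 -0.287 40.2
```

Emit:
jog_arm(plan="0 0 1.5 0 0 0 190;0 0 1.5 0 0 0 190")

```text
time_s: 8.17
position: [0.5801, -0.0158, 0.1491]
tool_rot: [[0.123, 0.992, 0.0], [0.992, -0.123, 0.0], [0.0, 0.0, -1.0]]
ft_force: [5.5, 1.0, -6.1]
grip_width: 0.0328
gripper_force: 40.2
```

```bash
python3 -c "
from h import *
lg()"
```

```text
8.17 82.94 0.163 -0.269 40.2
```

Emit:
jog_arm(plan="0 0 1.5 0 0 0 190;0 0 1.5 0 0 0 190")

```text
time_s: 8.33
position: [0.5801, -0.0158, 0.149]
tool_rot: [[0.175, 0.985, 0.0], [0.985, -0.175, 0.0], [0.0, 0.0, -1.0]]
ft_force: [5.0, 0.5, -6.6]
grip_width: 0.0328
gripper_force: 40.2
```

```bash
python3 -c "
from h import *
lg()"
```

```text
8.33 79.94 0.127 -0.268 40.2
```

Emit:
jog_arm(plan="0 0 1.5 0 0 0 190;0 0 1.5 0 0 0 190")

```text
time_s: 8.5
position: [0.5801, -0.0158, 0.149]
tool_rot: [[0.226, 0.974, 0.0], [0.974, -0.226, 0.0], [0.0, 0.0, -1.0]]
ft_force: [5.8, 0.7, -6.3]
grip_width: 0.0325
gripper_force: 40.2
```

```bash
python3 -c "
from h import *
lg()"
```

```text
8.50 76.95 0.199 -0.259 40.2
```

Emit:
jog_arm(plan="0 0 1.5 0 0 0 190;0 0 1.5 0 0 0 190")

```text
time_s: 8.67
position: [0.5801, -0.0158, 0.149]
tool_rot: [[0.277, 0.961, 0.0], [0.961, -0.277, 0.0], [0.0, 0.0, -1.0]]
ft_force: [5.4, 0.2, -5.7]
grip_width: 0.0326
gripper_force: 40.2
```

```bash
python3 -c "
from h import *
lg()"
```

```text
8.67 73.95 0.196 -0.244 40.2
```

Emit:
jog_arm(plan="0 0 1.5 0 0 0 190;0 0 1.5 0 0 0 190")

```text
time_s: 8.83
position: [0.5801, -0.0158, 0.149]
tool_rot: [[0.326, 0.945, 0.0], [0.945, -0.326, 0.0], [0.0, 0.0, -1.0]]
ft_force: [5.5, -0.0, -6.2]
grip_width: 0.0331
gripper_force: 40.2
```

```bash
python3 -c "
from h import *
lg()"
```

```text
8.83 70.95 0.223 -0.226 40.2
```

Emit:
jog_arm(plan="0 0 1.5 0 0 0 190;0 0 1.5 0 0 0 190")

```text
time_s: 9.0
position: [0.5802, -0.0158, 0.149]
tool_rot: [[0.375, 0.927, 0.0], [0.927, -0.375, 0.0], [0.0, 0.0, -1.0]]
ft_force: [5.0, -0.1, -5.7]
grip_width: 0.0327
gripper_force: 40.2
```

```bash
python3 -c "
from h import *
lg()"
```

```text
9.00 67.95 0.226 -0.207 40.2
```

Emit:
jog_arm(plan="0 0 1.5 0 0 0 190;0 0 1.5 0 0 0 190")

```text
time_s: 9.17
position: [0.5802, -0.0158, 0.149]
tool_rot: [[0.423, 0.906, 0.0], [0.906, -0.423, 0.0], [0.0, 0.0, -1.0]]
ft_force: [4.9, 0.6, -6.5]
grip_width: 0.033
gripper_force: 40.2
```

```bash
python3 -c "
from h import *
lg()"
```

```text
9.17 64.96 0.258 -0.186 40.2
```

Emit:
jog_arm(plan="0 0 -1.5 0 0 0 190;0 0 -1.5 0 0 0 190")

```text
time_s: 9.33
position: [0.5802, -0.0158, 0.149]
tool_rot: [[0.374, 0.928, 0.0], [0.928, -0.374, 0.0], [0.0, 0.0, -1.0]]
ft_force: [6.3, 0.4, -6.0]
grip_width: 0.0329
gripper_force: 40.2
```

```bash
python3 -c "
from h import *
lg()"
```

```text
9.33 68.05 -0.064 0.426 40.2
```

Emit:
jog_arm(plan="0 0 -1.5 0 0 0 190;0 0 -1.5 0 0 0 190")

```text
time_s: 9.5
position: [0.5801, -0.0158, 0.149]
tool_rot: [[0.325, 0.946, 0.0], [0.946, -0.325, 0.0], [0.0, 0.0, -1.0]]
ft_force: [4.2, 1.8, -6.3]
grip_width: 0.0327
gripper_force: 40.2
```

```bash
python3 -c "
from h import *
lg()"
```

```text
9.50 71.06 -0.084 0.300 40.2
```

Emit:
jog_arm(plan="0 0 -1.5 0 0 0 190;0 0 -1.5 0 0 0 190")

```text
time_s: 9.67
position: [0.5801, -0.0158, 0.149]
tool_rot: [[0.275, 0.962, 0.0], [0.962, -0.275, 0.0], [0.0, 0.0, -1.0]]
ft_force: [5.0, 0.7, -7.1]
grip_width: 0.0328
gripper_force: 40.2
```

```bash
python3 -c "
from h import *
lg()"
```

```text
9.67 74.06 -0.134 0.283 40.2
```

Emit:
jog_arm(plan="0 0 -1.5 0 0 0 190;0 0 -1.5 0 0 0 190")

```text
time_s: 9.83
position: [0.5801, -0.0158, 0.149]
tool_rot: [[0.224, 0.975, 0.0], [0.975, -0.224, 0.0], [0.0, 0.0, -1.0]]
ft_force: [5.1, 0.8, -5.3]
grip_width: 0.0328
gripper_force: 40.2
```

```bash
python3 -c "
from h import *
lg()"
```

```text
9.83 77.06 -0.123 0.268 40.2
```

Emit:
jog_arm(plan="0 0 -1.5 0 0 0 190;0 0 -1.5 0 0 0 190")

```text
time_s: 10.0
position: [0.5801, -0.0158, 0.149]
tool_rot: [[0.173, 0.985, 0.0], [0.985, -0.173, 0.0], [0.0, 0.0, -1.0]]
ft_force: [4.5, -0.3, -5.4]
grip_width: 0.0328
gripper_force: 40.2
```

```bash
python3 -c "
from h import *
lg()"
```

```text
10.00 80.06 -0.202 0.259 40.2
```

Emit:
jog_arm(plan="0 0 -1.5 0 0 0 190;0 0 -1.5 0 0 0 190")

```text
time_s: 10.17
position: [0.5801, -0.0158, 0.149]
tool_rot: [[0.121, 0.993, 0.0], [0.993, -0.121, 0.0], [0.0, 0.0, -1.0]]
ft_force: [6.2, 0.3, -5.1]
grip_width: 0.0322
gripper_force: 40.2
```

```bash
python3 -c "
from h import *
lg()"
```

```text
10.17 83.06 -0.121 0.259 40.2
```

Emit:
jog_arm(plan="0 0 -1.5 0 0 0 190;0 0 -1.5 0 0 0 190")

```text
time_s: 10.33
position: [0.5801, -0.0158, 0.149]
tool_rot: [[0.069, 0.998, 0.0], [0.998, -0.069, 0.0], [0.0, 0.0, -1.0]]
ft_force: [4.8, -0.4, -6.6]
grip_width: 0.0328
gripper_force: 40.2
```

```bash
python3 -c "
from h import *
lg()"
```

```text
10.33 86.06 -0.164 0.259 40.2
```

Emit:
jog_arm(plan="0 0 -1.5 0 0 0 190;0 0 -1.5 0 0 0 190")

```text
time_s: 10.5
position: [0.5801, -0.0158, 0.149]
tool_rot: [[0.016, 1.0, 0.0], [1.0, -0.016, 0.0], [0.0, 0.0, -1.0]]
ft_force: [5.3, 0.8, -5.6]
grip_width: 0.0324
gripper_force: 40.2
```

```bash
python3 -c "
from h import *
lg()"
```

```text
10.50 89.06 -0.175 0.259 40.2
```

Emit:
jog_arm(plan="0 0 2 0 0 0 190;0 0 2 0 0 0 190;0 0 2 0 0 0 190;0 0 2 0 0 0 190;0 0 2 0 0 0 190;0 0 2 0 0 0 190;0 0 1.5 0 0 0 190;0 0 1.5 0 0 0 190;0 0 1.5 0 0 0 190;0 0 1.5 0 0 0 190")

```text
time_s: 11.33
position: [0.5801, -0.0158, 0.149]
tool_rot: [[0.326, 0.945, 0.0], [0.945, -0.326, 0.0], [0.0, 0.0, -1.0]]
ft_force: [5.6, 0.3, -6.6]
grip_width: 0.0324
gripper_force: 40.2
```

```bash
python3 -c "
from h import *
lg()"
```

```text
11.33 70.95 0.199 -0.226 40.2
```

Emit:
jog_arm(plan="0 0 1.5 0 0 0 190;0 0 1.5 0 0 0 190")

```text
time_s: 11.5
position: [0.5801, -0.0158, 0.149]
tool_rot: [[0.375, 0.927, 0.0], [0.927, -0.375, 0.0], [0.0, 0.0, -1.0]]
ft_force: [5.2, 0.6, -6.5]
grip_width: 0.0328
gripper_force: 40.2
```

```bash
python3 -c "
from h import *
lg()"
```

```text
11.50 67.95 0.237 -0.207 40.2
```

Emit:
jog_arm(plan="0 0 1.5 0 0 0 190;0 0 1.5 0 0 0 190")

```text
time_s: 11.67
position: [0.5802, -0.0158, 0.149]
tool_rot: [[0.423, 0.906, 0.0], [0.906, -0.423, 0.0], [0.0, 0.0, -1.0]]
ft_force: [6.5, 0.2, -6.0]
grip_width: 0.0325
gripper_force: 40.2
```

```bash
python3 -c "
from h import *
lg()"
```

```text
11.67 64.96 0.190 -0.187 40.2
```

Emit:
jog_arm(plan="0 0 0 0 0 0 60;0 0 0 0 0 0 60;0 0 0 0 0 0 60;0 0 0 0 0 0 60;0 0 0 0 0 1.5 60;0 0 0 0 0 1.5 60;0 0 0 0 0 0.7 60;0 0 0 0 0 0 60;0 0 0 0 0 0 60")

```text
time_s: 12.42
position: [0.58, -0.0159, 0.1126]
tool_rot: [[0.422, 0.907, -0.0], [0.907, -0.422, -0.0], [-0.0, -0.0, -1.0]]
ft_force: [-0.0, 0.7, 0.7]
grip_width: 0.0651
gripper_force: 0.0
```

```bash
python3 -c "
from h import *
to(.5802,-.0163,.1123)"
```

```text
t 12.42 p [579.99 -15.91 112.57] yaw 65.06 F [-0.   0.7  0.7] M [ 0.015 -0.034 -0.023] tau6 -0.001 q6 11.7 w 65.1 gf 0.0
go cm [-0.03  0.04  0.03]
```

Close on the ring, then tighten with torque logging at a constant 3° step.

Emit:
jog_arm(plan="0 0 0 0 0.04 0 110;0 0 0 0 0 0 130;0 0 0 0 0 0 130;0 0 0 0 0 0 130;0 0 0 0 0 0 130;0 0 0 0 0 0 130", grip_force=70)

```text
time_s: 12.92
position: [0.5803, -0.0159, 0.1137]
tool_rot: [[0.422, 0.907, 0.001], [0.907, -0.422, -0.0], [0.0, 0.001, -1.0]]
ft_force: [-4.0, 0.2, 6.5]
grip_width: 0.048
gripper_force: 71.3
```

Emit:
jog_arm(plan="0 0 2 0 0 0 130;0 0 2 0 0 0 130;0 0 2 0 0 0 130")

```text
time_s: 13.17
position: [0.5802, -0.0159, 0.1137]
tool_rot: [[0.515, 0.857, 0.001], [0.857, -0.515, -0.0], [0.0, 0.001, -1.0]]
ft_force: [-3.4, 0.0, 6.7]
grip_width: 0.0479
gripper_force: 71.5
```

```bash
python3 -c "
from h import *
lg('ring.txt')"
```

```text
13.17 59.02 0.461 -0.155 71.5
```

Emit:
jog_arm(plan="0 0 2 0 0 0 130;0 0 2 0 0 0 130;0 0 2 0 0 0 130")

```text
time_s: 13.42
position: [0.5803, -0.0159, 0.1138]
tool_rot: [[0.602, 0.799, 0.001], [0.799, -0.602, -0.0], [0.0, 0.001, -1.0]]
ft_force: [-3.1, 0.0, 6.0]
grip_width: 0.0479
gripper_force: 71.5
```

```bash
python3 -c "
from h import *
lg('ring.txt')"
```

```text
13.42 53.02 0.398 -0.149 71.5
```

Emit:
jog_arm(plan="0 0 2 0 0 0 130;0 0 2 0 0 0 130;0 0 2 0 0 0 130")

```text
time_s: 13.67
position: [0.5803, -0.0159, 0.1137]
tool_rot: [[0.682, 0.732, 0.001], [0.732, -0.682, -0.0], [0.0, 0.001, -1.0]]
ft_force: [-3.1, 1.0, 5.8]
grip_width: 0.0479
gripper_force: 71.5
```

```bash
python3 -c "
from h import *
lg('ring.txt')"
```

```text
13.67 47.01 0.399 -0.149 71.5
```

Emit:
jog_arm(plan="0 0 2 0 0 0 130;0 0 2 0 0 0 130;0 0 2 0 0 0 130")

```text
time_s: 13.92
position: [0.5803, -0.0159, 0.1138]
tool_rot: [[0.755, 0.656, 0.001], [0.656, -0.755, -0.0], [0.0, 0.001, -1.0]]
ft_force: [-3.0, 0.7, 5.4]
grip_width: 0.0481
gripper_force: 71.4
```

```bash
python3 -c "
from h import *
lg('ring.txt')"
```

```text
13.92 41.01 0.361 -0.149 71.4
```

Emit:
jog_arm(plan="0 0 2 0 0 0 130;0 0 2 0 0 0 130;0 0 2 0 0 0 130")

```text
time_s: 14.17
position: [0.5803, -0.0159, 0.1138]
tool_rot: [[0.819, 0.574, 0.001], [0.574, -0.819, -0.0], [0.001, 0.001, -1.0]]
ft_force: [-2.9, 0.6, 5.8]
grip_width: 0.0482
gripper_force: 71.4
```

```bash
python3 -c "
from h import *
lg('ring.txt')"
```

```text
14.17 35.02 0.391 -0.149 71.4
```

Emit:
jog_arm(plan="0 0 2 0 0 0 130;0 0 2 0 0 0 130;0 0 2 0 0 0 130")

```text
time_s: 14.42
position: [0.5803, -0.0159, 0.1137]
tool_rot: [[0.874, 0.485, 0.001], [0.485, -0.874, -0.0], [0.001, 0.001, -1.0]]
ft_force: [-2.9, 0.4, 6.6]
grip_width: 0.048
gripper_force: 71.4
```

```bash
python3 -c "
from h import *
lg('ring.txt')"
```

```text
14.42 29.02 0.402 -0.149 71.4
```

Emit:
jog_arm(plan="0 0 2 0 0 0 130;0 0 2 0 0 0 130;0 0 2 0 0 0 130")

```text
time_s: 14.67
position: [0.5803, -0.0159, 0.1137]
tool_rot: [[0.92, 0.391, 0.001], [0.391, -0.92, -0.0], [0.001, 0.001, -1.0]]
ft_force: [-3.3, 0.8, 5.5]
grip_width: 0.048
gripper_force: 71.4
```

```bash
python3 -c "
from h import *
lg('ring.txt')"
```

```text
14.67 23.02 0.483 -0.135 71.4
```

Emit:
jog_arm(plan="0 0 2 0 0 0 130;0 0 2 0 0 0 130;0 0 2 0 0 0 130")

```text
time_s: 14.92
position: [0.5803, -0.0159, 0.1137]
tool_rot: [[0.956, 0.293, 0.001], [0.293, -0.956, -0.0], [0.001, 0.0, -1.0]]
ft_force: [-2.2, 0.5, 5.3]
grip_width: 0.0479
gripper_force: 71.3
```

```bash
python3 -c "
from h import *
lg('ring.txt')"
```

```text
14.92 17.02 0.416 -0.113 71.3
```

Emit:
jog_arm(plan="0 0 2 0 0 0 130;0 0 2 0 0 0 130;0 0 2 0 0 0 130")

```text
time_s: 15.17
position: [0.5803, -0.0159, 0.1137]
tool_rot: [[0.982, 0.191, 0.001], [0.191, -0.982, -0.0], [0.001, 0.0, -1.0]]
ft_force: [-3.9, 0.3, 6.7]
grip_width: 0.0482
gripper_force: 71.3
```

```bash
python3 -c "
from h import *
lg('ring.txt')"
```

```text
15.17 11.02 0.449 -0.090 71.3
```

Emit:
jog_arm(plan="0 0 2 0 0 0 130;0 0 2 0 0 0 130;0 0 2 0 0 0 130")

```text
time_s: 15.42
position: [0.5803, -0.0159, 0.1138]
tool_rot: [[0.996, 0.088, 0.001], [0.088, -0.996, -0.0], [0.001, 0.0, -1.0]]
ft_force: [-2.9, 1.0, 5.6]
grip_width: 0.048
gripper_force: 71.3
```

```bash
python3 -c "
from h import *
lg('ring.txt')"
```

```text
15.42 5.02 0.534 -0.065 71.3
```

Emit:
jog_arm(plan="0 0 2 0 0 0 130;0 0 2 0 0 0 130;0 0 2 0 0 0 130")

```text
time_s: 15.67
position: [0.5803, -0.0159, 0.1137]
tool_rot: [[1.0, -0.017, 0.001], [-0.017, -1.0, -0.0], [0.001, 0.0, -1.0]]
ft_force: [-2.6, 1.1, 6.0]
grip_width: 0.0477
gripper_force: 71.4
```

```bash
python3 -c "
from h import *
lg('ring.txt')"
```

```text
15.67 -0.98 0.481 -0.039 71.4
```

Emit:
jog_arm(plan="0 0 2 0 0 0 130;0 0 2 0 0 0 130;0 0 2 0 0 0 130")

```text
time_s: 15.92
position: [0.5803, -0.0159, 0.1137]
tool_rot: [[0.993, -0.121, 0.001], [-0.121, -0.993, -0.0], [0.001, 0.0, -1.0]]
ft_force: [-3.6, 0.8, 5.1]
grip_width: 0.0477
gripper_force: 71.4
```

```bash
python3 -c "
from h import *
lg('ring.txt')"
```

```text
15.92 -6.97 0.552 -0.013 71.4
```

Emit:
jog_arm(plan="0 0 2 0 0 0 130;0 0 2 0 0 0 130;0 0 2 0 0 0 130;0 0 2 0 0 0 130;0 0 2 0 0 0 130;0 0 2 0 0 0 130")

```text
time_s: 16.42
position: [0.5803, -0.0159, 0.1137]
tool_rot: [[0.946, -0.325, 0.001], [-0.325, -0.946, -0.0], [0.001, 0.0, -1.0]]
ft_force: [-3.9, 0.1, 5.4]
grip_width: 0.048
gripper_force: 71.4
```

```bash
python3 -c "
from h import *
lg('ring.txt')"
```

```text
16.42 -18.97 0.628 0.041 71.4
```

Emit:
jog_arm(plan="0 0 2 0 0 0 130;0 0 2 0 0 0 130;0 0 2 0 0 0 130;0 0 2 0 0 0 130")

```text
time_s: 16.75
position: [0.5803, -0.0159, 0.1138]
tool_rot: [[0.891, -0.453, 0.001], [-0.453, -0.891, -0.001], [0.001, -0.0, -1.0]]
ft_force: [-3.7, 0.5, 5.9]
grip_width: 0.0478
gripper_force: 71.4
```

```bash
python3 -c "
from h import *
lg('ring.txt')"
```

```text
16.75 -26.96 0.580 0.078 71.4
```

Clamp is at about 57 N. Release and retreat upward.

Emit:
jog_arm(plan="0 0 0 0 0 0 60;0 0 0 0 0 0 60;0 0 0 0 0 0 60;0 0 0 0 0 0 60;0 0 0 0 0 -1.5 60;0 0 0 0 0 -3 60;0 0 0 0 0 -3 60;0 0 0 0 0 -3 60;0 0 0 0 0 -3 60;0 0 0 0 0 -2 60")

```text
time_s: 17.58
position: [0.5807, -0.0161, 0.2705]
tool_rot: [[0.892, -0.453, 0.004], [-0.453, -0.892, -0.001], [0.004, -0.001, -1.0]]
ft_force: [0.3, -0.1, 0.1]
grip_width: 0.0655
gripper_force: 0.0
```

Emit:
jog_arm(plan="0 0 0 0 0 0 60;0 0 0 0 0 0 60;0 0 0 0 0 0 60")

```text
time_s: 17.83
position: [0.58, -0.016, 0.2663]
tool_rot: [[0.892, -0.453, -0.002], [-0.453, -0.892, 0.0], [-0.002, 0.0, -1.0]]
ft_force: [-0.1, 0.3, -0.7]
grip_width: 0.0654
gripper_force: 0.0
```

Run:
```python
from h import *
st()
a=imaging.get_image("side")
cv2.imwrite("pics/c3.png",cv2.resize(a["pixels"][130:250,270:390],(600,600),interpolation=2)[:,:,::-1])
```

```text
t 17.83 p [579.97 -16.   266.25] yaw -26.93 F [-0.1  0.3 -0.7] M [ 0.009 -0.037 -0.014] tau6 -0.003 q6 103.7 w 65.4 gf 0.0
```

View pics/c3.png

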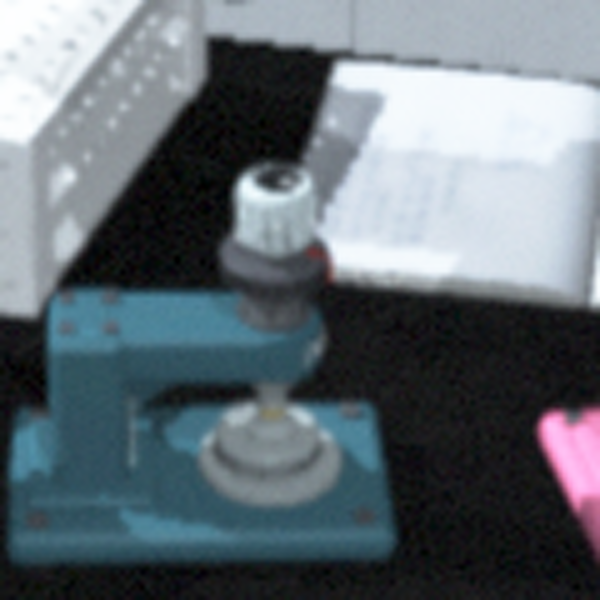

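The red mark is back in view at (320,255), the disc lies under the foot at (270,440), and the gripper is well clear.

```bash
python3 -c "
from h import *
print(job.close_job())"
```

```text
the job is handed in; nothing more can be done
None
```

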